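# Wind up the emergency radio lamp

### The arm

A 6-joint arm with a two-finger parallel gripper is mounted at the origin on the work surface. World frame = base frame: x ahead of the robot, y to its left, z up, the work surface at z = 0. Lengths are in m, angles in rad, forces in N, time in s.
With the tool pointing down it reaches from about 0.35 to 1 m from the base axis. Payload 7.1 kg.
Tool frame: the origin (TCP) lies between the finger pads; the fingertips stand 22 mm ahead of it and the grasp point (between the pads) lies 3 mm ahead of it; z points along the fingers, y is the line along which they close (so a half turn about z gives the same grasp; the last joint's range is limited). The gripper opens to 85 mm and grips with 20 to 120 N. Pads are 22 mm wide; open, the fingers measure 114 mm over their backs; the gripper's body (76 mm by 85 mm) begins 54 mm behind the grasp point. The pads swing forward as they close: fully open they stand 13 mm farther back than shut.
Start: joints at [-1.17, 0.423, 1.63, -0, 1.089, -0.019], TCP at [0.255, -0.571, 0.253] pointing down, gripper open.
Joint ranges: [-3, 3], [-0.9, 2.11], [0.09, 2.58], [-1.31, 4.45], [0.11, 2.69], [-2.54, 2.54]. Speed limits (rad/s): [2.39, 2.39, 3.01, 3.14, 3.14, 3.14].

### API

Orientations are given as a rotation vector (axis times angle).
In Python, from rig import manip gives the robot as it stands. The module is installed in compiled form; this text tells all that it offers. Calls block until the motion is done:
- manip.move_to(position, orientation): joint-space move of the TCP to a pose.
- manip.servo_line(position, orientation=None, rate=0.15): straight line of the TCP; orientation=None keeps the orientation; rate is the mean speed in m/s.
- manip.set_joints(angles): joint-space move.
- manip.command_gripper(opening, f_grip=None): finger opening in m; f_grip is the grip in N (None keeps the last); returns when the fingers have stopped.
- manip.hold(seconds).
- manip.solve_ik(position, orientation): joint angles nearest the present ones, or None.
- manip.camera(name): name is "scene" or "top" or "wrist"; returns a dict with "image" (384x512x3 uint8, red, green, blue), "fx", "fy", "cx", "cy" (pixels), "k1" (the pictures are not rectified: a ray, as slopes to the right and down, at radius r is drawn at 1 + k1 r^2 times it, then the intrinsics apply), "cam_to_world" (4x4, takes a point from camera to world coordinates); the wrist camera has in their place "mount" (4x4, takes a point from camera to tool coordinates, whose origin is the TCP and whose axes are the flange's). Camera axes: x right, y down, z forward; pixel columns grow to the right and rows downward; lengths in m; the calibration is good to about 2 mm. A picture is of the moment at which its call begins: read the wrist's pose just before it. There is no depth.
A pose or a line that the arm cannot do raises manip.IKError and nothing moves.
- manip.sign_off(): hands the job in; it is judged then, once.
Readings, each from a call of its own:
- manip.get_time(): time.
- manip.get_joint_positions(): joint angles.
- manip.get_joint_vel(): joint speeds.
- manip.get_tau(): joint torques, N m.
- manip.get_position(): TCP position.
- manip.get_ee_rot(): TCP orientation.
- manip.get_contact_force(): force on the tool from outside, world axes, zero at the start.
- manip.get_torque(): the same for the moment, N m.
- manip.get_width(): finger opening in m.
- manip.get_grip_force(): force on a finger pad.
Only numpy, scipy, OpenCV 4.12 (cv2) and the standard library are available. Lean on these libraries where they do the work, as an engineer would, in place of code of your own. Each camera call takes 0.05 s, during which the arm holds its last target. There are 200 camera calls.

### The job

The power is out: get the lamp of the wind-up emergency radio going. Fold the crank arm on its sloping panel all the way over until it stops, wind the crank at least two full turns clockwise, then press the lamp rocker switch on. Do not bump the wire riser that stands over the radio, leave the things around it where they are, and leave the crank folded out.

Things in the scene. Friction and masses are not known exactly. Their poses are not given: they have to be found in the camera images.
- radio: Wind-up emergency radio: grey wedge-shaped plastic console with black rubber end caps, 260 mm wide (y), 180 mm deep, 47 mm high in front, 134 mm behind, screwed to the shelf by two angle brackets. Origin: centre of its underside; x points from the low front (robot side) to the high back, z up. Its flat control panel (174 mm up the slope, 240 mm wide) rises 30 degrees towards the back.
- crank_pivot (a point): Where the crank's turning axis meets the pin the arm folds on, 10 mm out from the panel surface, on the panel's right half. Fixed to the panel: x points up the slope, y to the left seen from the robot (along the fold pin at crank 0), z straight out of the panel (30 degrees from vertical, leaning to the robot).
- crank_arm_grip (a point): Between two domed thumb studs (12 mm balls, 29 mm over both) on the pale crank arm, 38 mm from the fold pin; pinched there it pivots stiffly: it lags a hand of fixed tilt. Arm: 18 mm wide (point y, along the pin), 9 thick, 65 long (point x), flat 10 mm out from the panel when folded in or over. Folded in, studs and knob lie over a pocket 41 mm deep, 100 wide, 20 to 75 mm up-slope of the pin.
- crank_arm (a joint): Folding of the crank arm about its pin, rad: 0 = folded in, lying up the slope; pi/2 = straight out of the panel; pi (3.14) = fully unfolded, lying down the slope against its stop, its working position. Stiff hinge (about 2.5 N at the studs): it stays where it is left. It can be pinched and lifted, or pushed over from behind.
- crank (a joint): Turning of the crank about its axis square to the panel, rad; 0 at the start, growing clockwise seen facing the panel, counting on past 2 pi without end; it blocks the other way. With the arm unfolded the knob is at 0 below the hub (down the slope), at pi/2 left of it (+y of crank_pivot), at pi above it. Drag about 2 N at the knob. Not to be turned while the arm is folded in.
- knob_centre (a point): Centre, half-way up, of the crank's black knob: a cylinder 16 mm in diameter, 40 mm long, spinning freely on its pin 55 mm from the fold pin. Unfolded it stands square to the panel, 14.5 to 54.5 mm out of it (this point 24.5 mm farther out than crank_pivot). The arm sweeps under it as it turns: keep fingertips above the arm (more than 14.5 mm out from the panel).
- lamp_switch (a joint): Lamp rocker switch, rad: 0 = off (its lower half, nearer the robot, stands up), 0.42 = on (lower half pressed fully down). It stays where it is left and takes about 3 N. The switch is clear of the riser overhead.
- switch_press (a point): Point on top of the rocker's lower half, at the panel's lower left, to be pressed square to the panel; it goes down 6 mm. The rocker is 36 mm long up the slope and 22 mm wide; its pivot is 15 mm up the slope from this point. The surface here stands about 12 mm out from the panel when off, 6 mm when on. A low tuning knob (8 mm high) lies 53 mm to its right.
- riser_edge (a point): Middle of the front top wire of the chrome wire riser standing over the back of the radio: 290 mm above the shelf, 400 mm wide (its y), 200 mm deep behind this wire (its x), wires 4 to 8 mm thick, wire legs at its corners. It reaches over the upper part of the crank's sweep: a hand coming straight down there meets it; one tilted square to the panel passes in front of it.
- riser: The same wire riser; origin on the shelf, midway between its two front legs, 290 mm below riser_edge.
- polish_mid (a point): Middle of a small standing glass nail polish bottle, 28 mm square and 71 mm high with its black cap; z is its upright axis. Bystander.
- jar_mid (a point): Middle of a white cream jar, 56 mm in diameter and 45 mm high. Bystander.
- comb_mid (a point): Middle of a wooden comb lying flat, 170 x 39 x 7 mm. Bystander.
- clip_mid (a point): Middle of a purple plastic claw hair clip, about 72 x 35 x 50 mm. Bystander.

How it is judged:
By the outcome, as a careful person would: the job done as asked, in the order asked, and still so for the second after the job is handed in, with the robot touching nothing.
It also fails if it takes over 72 s, if anything falls off the work surface, if the arm or the gripper's body presses on something with over 40 N, if the wrist force passes 120 N, or if a joint passes its speed limit or range.

## Working session

There is one attempt and no reset: what is moved stays moved. The work goes in short steps, each a Python script; the robot and the scene stay as the last script left them, time stands still between calls to the robot, and variables do not carry over. Pictures are saved under pics/ and viewed, at most 10 in all, crops included, and the job is handed in when it is done.

```bash
mkdir -p pics; cat > h.py <<'E'
import numpy as np, cv2
from rig import manip
from scipy.spatial.transform import Rotation as R
def snap(name,fn):
    p=np.array(manip.get_position()); r=R.from_rotvec(manip.get_ee_rot()).as_matrix()
    c=manip.camera(name); cv2.imwrite(f'pics/{fn}.png',c['image'][:,:,::-1])
    if 'mount' in c:
        T=np.eye(4);T[:3,:3]=r;T[:3,3]=p;c['cam_to_world']=T@np.array(c['mount'])
    np.savez(f'pics/{fn}.npz',**{k:np.array(v) for k,v in c.items()})
    return c
def ray(c,u,v):
    K=np.array([[c['fx'],0,c['cx']],[0,c['fy'],c['cy']],[0,0,1.]])
    q=cv2.undistortPoints(np.array([[[u,v]]],float),K,np.array([float(c['k1']),0,0,0,0]))[0,0]
    T=np.array(c['cam_to_world']); d=T[:3,:3]@np.array([q[0],q[1],1]); return T[:3,3],d/np.linalg.norm(d)
def onplane(c,u,v,p0,n):
    o,d=ray(c,u,v); return o+d*(np.dot(np.array(p0)-o,n)/np.dot(d,n))
def onz(c,u,v,z): return onplane(c,u,v,[0,0,z],np.array([0,0,1.]))
def tri(obs):
    A=np.zeros((3,3));b=np.zeros(3);L=[]
    for c,u,v in obs:
        o,d=ray(c,u,v);P=np.eye(3)-np.outer(d,d);A+=P;b+=P@o;L.append((o,P))
    x=np.linalg.solve(A,b); return x,[np.linalg.norm(P@(x-o)) for o,P in L]
def load(fn): return dict(np.load(f'pics/{fn}.npz'))
def proj(c,p):
    T=np.linalg.inv(np.array(c['cam_to_world'])); q=T[:3,:3]@np.array(p)+T[:3,3]; s=q[:2]/q[2]; s=s*(1+float(c['k1'])*(s@s))
    return float(c['fx'])*s[0]+float(c['cx']),float(c['fy'])*s[1]+float(c['cy'])
E
python3 - <<'E'
from h import *
a=snap('scene','s0');b=snap('top','t0')
for c in(a,b): print(np.round(c['cam_to_world'],3),c['fx'],c['k1'])
w=snap('wrist','w0');print(np.round(w['mount'],3),w['fx'],w['k1'],manip.get_ee_rot())
cv2.imwrite('pics/st0.png',cv2.resize(np.vstack([cv2.imread('pics/s0.png'),cv2.imread('pics/t0.png')]),None,fx=.78,fy=.78))
E
```

```text
[[-0.88   0.324 -0.348  0.874]
 [ 0.475  0.59  -0.652  0.658]
 [-0.006 -0.739 -0.673  0.764]
 [ 0.     0.     0.     1.   ]] 396.0021489629406 0.014859008864786728
[[ 0.016 -0.987  0.16   0.419]
 [-1.    -0.015  0.008  0.069]
 [-0.005 -0.16  -0.987  1.182]
 [ 0.     0.     0.     1.   ]] 433.5648819566392 -0.12354443384795684
[[ 0.    -0.95  -0.312  0.08 ]
 [ 1.     0.    -0.    -0.   ]
 [ 0.    -0.312  0.95  -0.121]
 [ 0.     0.     0.     1.   ]] 327.6666158336926 -0.06088192814189373 [-3.07149769e+00 -6.54376911e-01  3.93045492e-04]
```

```bash
python3 -c "
import cv2
for n in ('s0','t0'): cv2.imwrite(f'pics/{n}b.png',cv2.resize(cv2.imread(f'pics/{n}.png'),(800,600),interpolation=cv2.INTER_CUBIC))"
```

```text
(no output)
```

View pics/s0b.png

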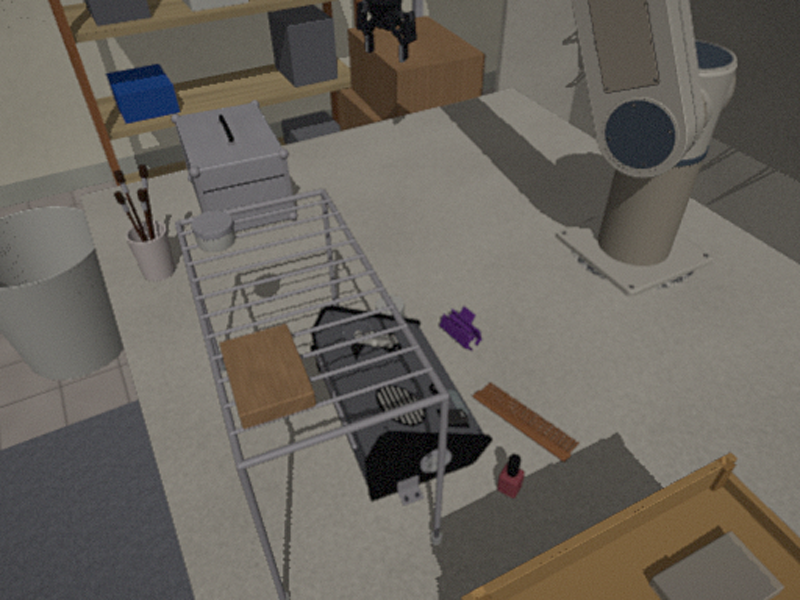

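View pics/t0b.png

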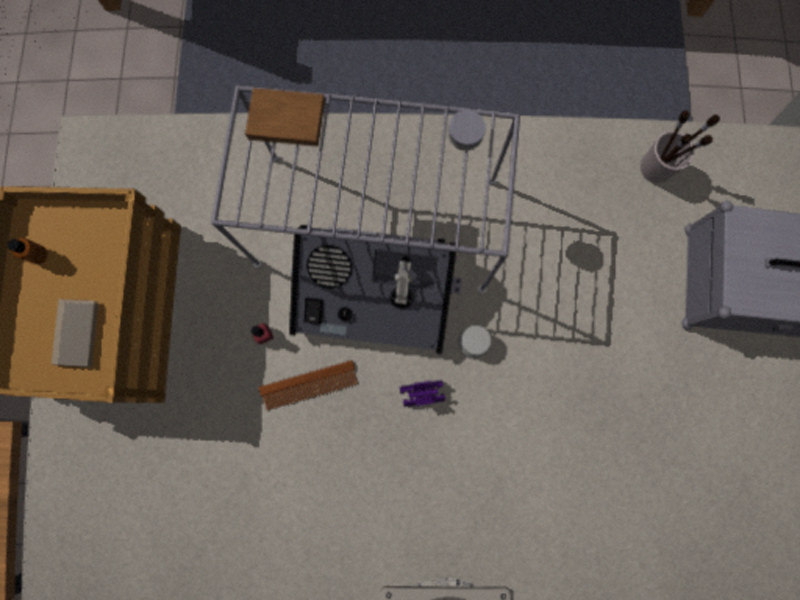

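Scene: the radio is under the riser's front wire. In the 800-wide top view its front corners are about (291,334) and (440,352), the crank hub is at (401,297), and the riser's front wire runs (214,222)-(506,253). The polish, comb, clip and jar stand in front and to the right.

```bash
python3 - <<'E'
from h import *
t=load('t0');s=.64
P=lambda u,v,z:onz(t,u*s,v*s,z)
a,b=P(291,334,.047),P(440,352,.047);print('front',a,b,np.linalg.norm(a-b))
c,d=P(214,222,.29),P(506,253,.29);print('riser',c,d,np.linalg.norm(c-d))
for n,u,v,z in[('hub',401,297,.1),('polish',262,333,.035),('comb',309,386,.004),('clip',423,393,.025),('jar',476,341,.03),('sw',314,312,.07)]:print(n,P(u,v,z).round(3))
y=b-a; yaw=np.arctan2(*( -(b-a)[[0,1]]*[ -1,1]))
yv=(a-b)/np.linalg.norm(a-b);yv[2]=0; xv=np.array([yv[1],-yv[0],0]); print(np.degrees(np.arctan2(xv[1],xv[0])))
n=-.5*xv+np.array([0,0,.866]);up=.866*xv+np.array([0,0,.5])
for sg in(1,-1):
  Rm=np.array([sg*up,np.cross(-n,sg*up),-n]).T
  hub=P(401,297,.1)
  for h in(.03,.1,.2,.25,.3):
    q=manip.solve_ik(hub+n*h-0.05*up*(h>.1),R.from_matrix(Rm).as_rotvec());print(sg,h,None if q is None else np.round(q,2))
E
```

```text
front [0.52885804 0.2644139  0.047     ] [0.5026132  0.01292722 0.047     ] 0.25285241519725793
riser [0.65761073 0.33610586 0.29      ] [ 0.61943243 -0.06326368  0.29      ] 0.40119025123732466
hub [0.587 0.079 0.1  ]
polish [0.531 0.317 0.035]
comb [0.443 0.237 0.004]
clip [0.434 0.04  0.025]
jar [ 0.523 -0.049  0.03 ]
sw [0.564 0.224 0.07 ]
-5.957751643891391
1 0.03 None
1 0.1 [ 0.21  0.29  2.16 -0.71  0.24  2.54]
1 0.2 [ 0.3   0.03  2.28 -0.55  0.39  2.44]
1 0.25 [ 0.34 -0.09  2.27 -0.44  0.53  2.35]
1 0.3 [ 0.38 -0.21  2.25 -0.38  0.67  2.3 ]
-1 0.03 [ 0.19  0.46  2.12 -1.16  0.16 -0.15]
-1 0.1 [ 0.21  0.29  2.16 -0.71  0.24 -0.6 ]
-1 0.2 [ 0.3   0.03  2.28 -0.55  0.39 -0.7 ]
-1 0.25 [ 0.34 -0.09  2.27 -0.44  0.53 -0.8 ]
-1 0.3 [ 0.38 -0.21  2.25 -0.38  0.67 -0.84]
```

```bash
cat >> h.py <<'E'
TH=np.radians(30)
def frame(yawdeg,tilt=30):
    a=np.radians(yawdeg);t=np.radians(tilt);xv=np.array([np.cos(a),np.sin(a),0]);yv=np.array([-np.sin(a),np.cos(a),0]);z=np.array([0,0,1.])
    return np.cos(t)*xv+np.sin(t)*z, yv, -np.sin(t)*xv+np.cos(t)*z
def ori(yawdeg,tilt=30,spin=0,sg=-1):
    # tool z = -n ; tool x = sg*up ; then spun about tool z
    up,y,n=frame(yawdeg,tilt); Rm=np.array([sg*up,np.cross(-n,sg*up),-n]).T
    return (R.from_matrix(Rm)*R.from_rotvec([0,0,np.radians(spin)])).as_rotvec()
E
python3 - <<'E'
from h import *
up,y,n=frame(-6)
p=np.array([.587,.11,.1])+.2*n-.06*up
manip.move_to(p,ori(-6))
print(manip.get_time(),np.round(manip.get_joint_positions(),2))
w=snap('wrist','w1')
cv2.imwrite('pics/w1b.png',cv2.resize(cv2.imread('pics/w1.png'),(800,600),interpolation=cv2.INTER_CUBIC))
E
```

```text
2.7 [ 0.4   0.05  2.28 -0.64  0.42 -0.52]
```

View pics/w1b.png

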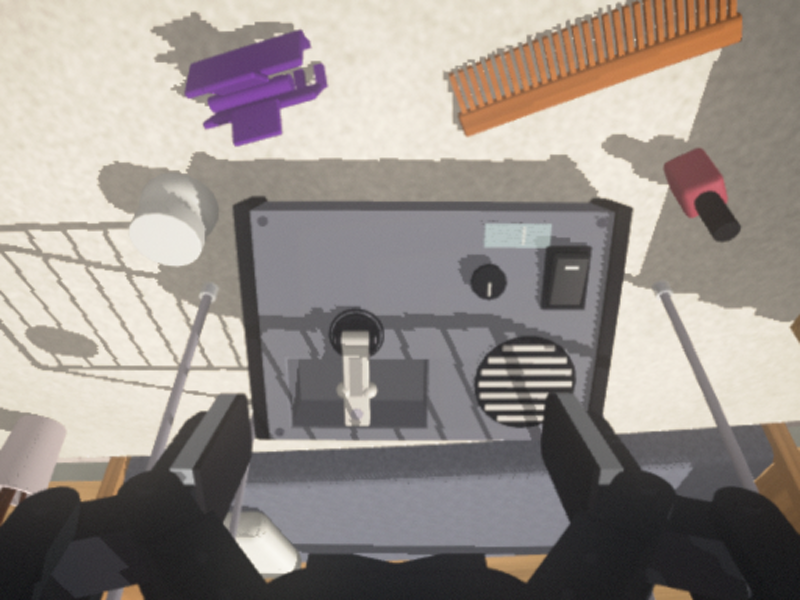

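Clear close view (800 scale). The hub disc is at (356,333), the studs about (340,391) and (374,391), the rocker at (567,278), the tuning knob at (489,282), the panel front edge at (255,207)-(620,209) and the back edge at (262,438)-(602,440).

```bash
python3 - <<'E'
from h import *
t=load('t0');w=load('w1');s=.64
W=lambda u,v,z:onz(w,u*s,v*s,z)
a,b=W(250,205,.047),W(624,208,.047);c,d=W(262,438,.134),W(602,440,.134)
for n,p in zip('abcd',(a,b,c,d)):print(n,p.round(4))
print(np.linalg.norm(a-b),np.linalg.norm(c-d),np.linalg.norm(a-c),np.linalg.norm(b-d))
for p,q in((a,b),(c,d)):
  e=q-p;print('yaw',np.degrees(np.arctan2(-e[0],e[1])))
p0=(a+b+c+d)/4;print('mid',p0)
up,y,n=frame(-5.5)
print('hub tri',tri([(w,356*s,333*s),(t,401*s,297*s)]))
print('sw tri',tri([(w,567*s,278*s),(t,314*s,311*s)]))
for nm,u,v,h in[('hub',356,333,.005),('studs',357,391,.010),('armtip',357,422,.01),('knobtune',489,282,.008),('rocker',567,278,.01),('rockerlow',570,262,.012)]:
  p=onplane(w,u*s,v*s,p0+h*n,n);print(nm,p.round(4),'uv',np.round([(p-p0)@up,(p-p0)@y],4))
I=cv2.imread('pics/w1.png');cv2.imwrite('pics/w1c.png',cv2.resize(I[180:285,170:400],(800,366),interpolation=cv2.INTER_CUBIC))
E
```

```text
a [0.499  0.0251 0.047 ]
b [0.5264 0.2648 0.047 ]
c [0.6463 0.0029 0.134 ]
d [0.6783 0.2571 0.134 ]
0.24116657890545568 0.25617346065232716 0.1725423007264544 0.1752207445828648
yaw -6.526312828027805
yaw -7.170771015293871
mid [0.5875089  0.13748307 0.0905    ]
hub tri (array([0.58915653, 0.08019598, 0.08515275]), [np.float64(0.0008392314893373722), np.float64(0.0008392314893373986)])
sw tri (array([0.56515693, 0.22591685, 0.06948466]), [np.float64(0.002329014719893303), np.float64(0.0023290147198932287)])
hub [0.5782 0.0833 0.0939] uv [-0.0018 -0.0548]
studs [0.6116 0.0798 0.1191] uv [ 0.0399 -0.0552]
armtip [0.633  0.0768 0.1316] uv [ 0.0648 -0.056 ]
knobtune [0.5538 0.1743 0.0783] uv [-0.0382  0.0334]
rocker [0.555  0.2249 0.0786] uv [-0.0412  0.0839]
rockerlow [0.5444 0.2262 0.0747] uv [-0.0524  0.0841]
```

View pics/w1c.png

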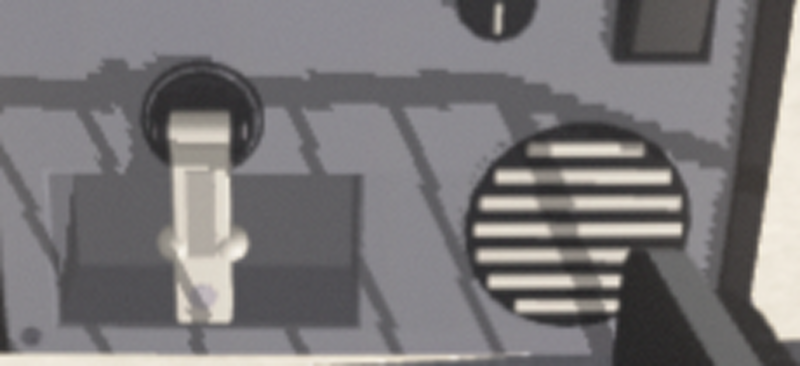

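```bash
cat >> h.py <<'E'
YAW=-6.5
up,yv,n=frame(YAW)
P0=np.array([.5875,.1375,.0905])
def pt(u,v,h): return P0+u*up+v*yv+h*n   # panel coords: up-slope, left, out
PU,PV=0.000,-.055                          # pivot (h=.010)
E
python3 - <<'E'
from h import *
np.set_printoptions(linewidth=150)
for tilt in(30,22,15,5):
  for spin in(0,-60,90):
    o=ori(YAW,tilt,spin);print(tilt,spin)
    for nm,p in[('stud',pt(PU+.038,PV,.01+.012)),('studout',pt(PU,PV,.06)),('c0',pt(PU-.055,PV,.04)),('cL',pt(PU,PV+.055,.04)),('cU',pt(PU+.055,PV,.04)),('cR',pt(PU,PV-.055,.04)),('sw',pt(-.0524,.084,.03))]:
      q=manip.solve_ik(p,o);print('  ',nm,None if q is None else np.round(q,2))
E
```

```text
30 0
   stud [ 0.18  0.48  2.05 -0.95  0.18 -0.38]
   studout [ 0.21  0.4   2.15 -1.08  0.18 -0.21]
   c0 [0.25 0.48 2.23 4.35 0.19 0.68]
   cL [ 0.32  0.47  2.09 -1.14  0.23 -0.06]
   cU [ 0.18  0.44  2.03 -0.72  0.22 -0.61]
   cR None
   sw None
30 -60
   stud [ 0.18  0.48  2.05 -0.95  0.18 -1.42]
   studout [ 0.21  0.4   2.15 -1.08  0.18 -1.26]
   c0 [ 0.25  0.48  2.23  4.35  0.19 -0.37]
   cL [ 0.32  0.47  2.09 -1.14  0.23 -1.1 ]
   cU [ 0.18  0.44  2.03 -0.72  0.22 -1.66]
   cR None
   sw None
30 90
   stud [ 0.18  0.48  2.05 -0.95  0.18  1.19]
   studout [ 0.21  0.4   2.15 -1.08  0.18  1.36]
   c0 [0.25 0.48 2.23 4.35 0.19 2.25]
   cL [ 0.32  0.47  2.09 -1.14  0.23  1.51]
   cU [ 0.18  0.44  2.03 -0.72  0.22  0.96]
   cR None
   sw None
22 0
   stud [ 0.16  0.48  1.98 -0.32  0.33 -1.02]
   studout [ 0.19  0.4   2.08 -0.37  0.32 -0.94]
   c0 [ 0.22  0.46  2.16 -0.68  0.19 -0.59]
   cL [ 0.29  0.47  2.02 -0.47  0.33 -0.75]
   cU [ 0.16  0.44  1.95 -0.27  0.38 -1.07]
   cR [ 0.07  0.43  2.09 -0.28  0.25 -1.13]
   sw [ 0.48  0.54  2.01 -0.68  0.34 -0.35]
22 -60
   stud [ 0.16  0.48
[... 1838 characters left out ...]
02  0.66 -1.4 ]
   sw [ 0.4   0.57  1.86 -0.07  0.64 -1.  ]
5 -60
   stud [ 0.12  0.53  1.8  -0.03  0.73 -2.36]
   studout [ 0.14  0.45  1.9  -0.03  0.7  -2.33]
   c0 [ 0.16  0.49  2.   -0.04  0.57 -2.3 ]
   cL [ 0.24  0.51  1.85 -0.05  0.7  -2.23]
   cU [ 0.12  0.51  1.77 -0.03  0.78 -2.36]
   cR [ 0.04  0.48  1.92 -0.02  0.66 -2.45]
   sw [ 0.4   0.57  1.86 -0.07  0.64 -2.05]
5 90
   stud [ 0.12  0.53  1.8  -0.03  0.73  0.26]
   studout [ 0.14  0.45  1.9  -0.03  0.7   0.28]
   c0 [ 0.16  0.49  2.   -0.04  0.57  0.31]
   cL [ 0.24  0.51  1.85 -0.05  0.7   0.38]
   cU [ 0.12  0.51  1.77 -0.03  0.78  0.25]
   cR [ 0.04  0.48  1.92 -0.02  0.66  0.17]
   sw [ 0.4   0.57  1.86 -0.07  0.64  0.57]
```

```bash
python3 - <<'E'
from h import *
o=ori(YAW,22)
_,_,nt=frame(YAW,22)
manip.command_gripper(.046,25)
stud=pt(PU+.038,PV,.010)
manip.move_to(stud+.085*nt,o)
print(manip.get_time(),np.round(manip.get_joint_positions(),2),manip.get_contact_force())
c=snap('wrist','w2'); I=cv2.imread('pics/w2.png')
for p,col in((stud,(0,0,255)),(pt(PU,PV,.01),(0,255,0))):
    x=proj(c,p);print(x);cv2.circle(I,(int(x[0]),int(x[1])),3,col,-1)
cv2.imwrite('pics/w2b.png',cv2.resize(I,(800,600),interpolation=cv2.INTER_CUBIC))
E
```

```text
3.8917 [ 0.17  0.33  2.   -0.24  0.46 -1.08] [-0.70441536 -0.31532242 -0.48565565]
(np.float64(254.08345464264613), np.float64(209.89082831559665))
(np.float64(254.05975546169358), np.float64(153.2647537738821))
```

View pics/w2b.png

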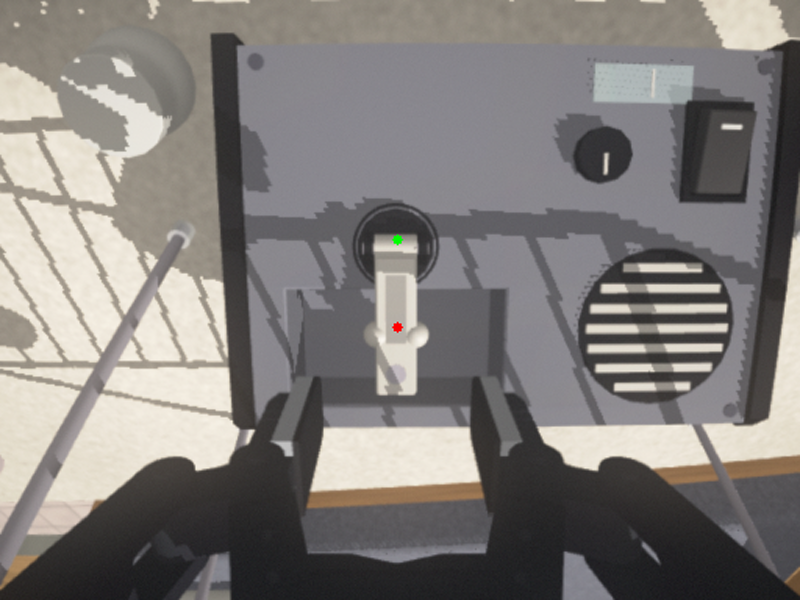

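The stud pair is at (397,335), 7 px below my mark at (397,328), so it sits 2–3 mm farther up the slope. The fingers are centred on it. I'll correct and pinch.

```bash
sed -i 's/^PU,PV=.*/PU,PV=0.0025,-.055/' h.py; python3 - <<'E'
from h import *
o=ori(YAW,22); _,_,nt=frame(YAW,22)
S=lambda f:pt(PU+.038*np.cos(f),PV,.010+.038*np.sin(f))
manip.servo_line(S(0)+.010*nt,o,rate=.08)
print(np.round(manip.get_contact_force(),1))
manip.command_gripper(.0,25)
print('w',manip.get_width(),manip.get_grip_force(),np.round(manip.get_contact_force(),1))
for d in range(10,101,10):
    manip.servo_line(S(np.radians(d))+.010*nt,o,rate=.06)
    print(d,round(manip.get_width(),4),round(manip.get_grip_force(),1),np.round(manip.get_contact_force(),1))
    if manip.get_width()<.02:break
print(manip.get_time())
c=snap('wrist','w3');cv2.imwrite('pics/w3b.png',cv2.resize(cv2.imread('pics/w3.png'),(800,600)))
E
```

```text
[-0.1  0.1 -0.1]
w 0.025906546953525292 24.414876401424408 [-0.5 -2.5  2.6]
10 0.026 25.3 [ 0.7 -1.1  1.8]
20 0.0262 25.1 [-0.5 -1.7  0.7]
30 0.0264 25.0 [-0.6 -0.4  0.5]
40 0.0261 25.1 [-1.  -0.   1.1]
50 0.0258 25.2 [ 1.  -1.8  3.4]
60 0.0001 0.1 [0.2 0.5 0.1]
6.8917
```

View pics/w3b.png

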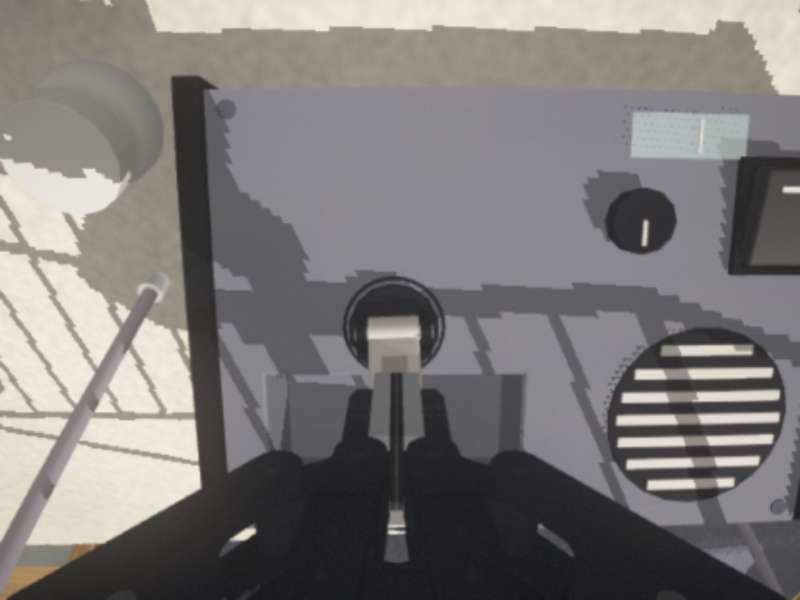

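The fingers slipped off the studs. The arm lies behind the closed fingers around (397,400) and its angle is unclear, so I'll open, back off and look.

```bash
python3 - <<'E'
from h import *
o=ori(YAW,22); _,_,nt=frame(YAW,22)
p=np.array(manip.get_position())
manip.servo_line(p+.05*nt,o,rate=.1)
manip.command_gripper(.05)
c=snap('wrist','w4');I=cv2.imread('pics/w4.png')
for d in(15,30,45,60):
    f=np.radians(d);x=proj(c,pt(PU+.065*np.cos(f),PV,.010+.065*np.sin(f)));print(d,np.array(x)*800/512, np.array(proj(c,pt(PU+.038*np.cos(f),PV,.010+.038*np.sin(f))))*800/512)
cv2.imwrite('pics/w4b.png',cv2.resize(I,(800,600)))
E
```

```text
15 [395.79223213 438.69388689] [395.78079348 376.05618897]
30 [395.79497791 441.14550505] [395.78181507 374.58358295]
45 [395.79574514 431.750504  ] [395.7816729  366.57004289]
60 [395.79396249 408.50437748] [395.7802317  351.86540572]
```

View pics/w4b.png

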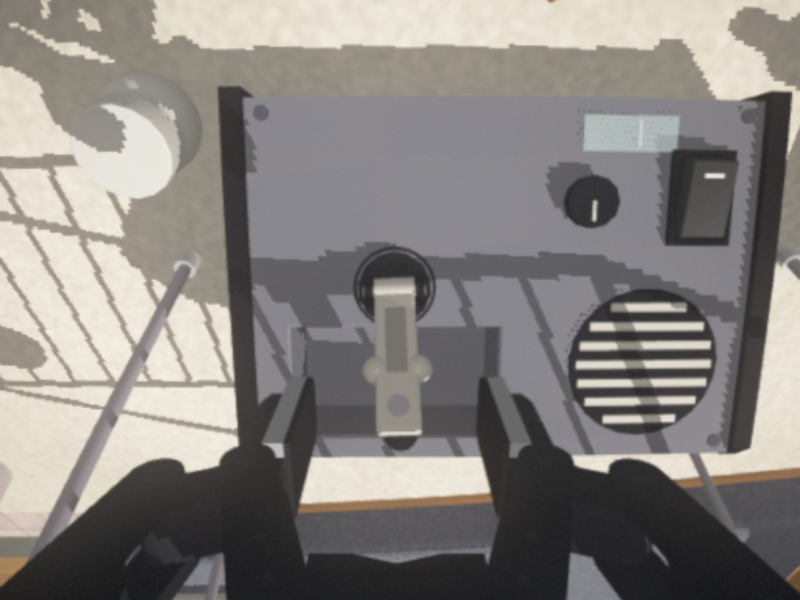

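The arm stands at about 40–45°, with studs at (397,370) and tip at (398,433). The 26 mm grip width shows the tips only reached the upper part of the balls. I'll re-pinch deeper.

```bash
python3 - <<'E'
from h import *
o=ori(YAW,22); _,_,nt=frame(YAW,22)
S=lambda f:pt(PU+.038*np.cos(f),PV,.010+.038*np.sin(f))
k=-.003
f0=np.radians(42)
manip.servo_line(S(f0)+.06*nt,o,rate=.1)
manip.servo_line(S(f0)+k*nt,o,rate=.08)
print(np.round(manip.get_contact_force(),1))
manip.command_gripper(.0,40)
print('w',manip.get_width(),manip.get_grip_force(),np.round(manip.get_contact_force(),1))
for d in range(50,136,10):
    manip.servo_line(S(np.radians(d))+k*nt,o,rate=.06)
    print(d,round(manip.get_width(),4),round(manip.get_grip_force(),1),np.round(manip.get_contact_force(),1))
    if manip.get_width()<.022:break
print(manip.get_time())
E
```

```text
[ 0.1 -0.3 -0.7]
w 0.02571897514975064 39.003106355667114 [-1.1 -0.1  4.6]
50 0.0256 39.9 [ 1.  -1.6  5.2]
60 0.0258 39.7 [-0.1 -0.6  6.7]
70 0.0253 39.3 [0.2 1.8 7.6]
80 0.025 39.4 [-0.4  5.9  6.4]
90 0.0203 46.6 [-1.6 11.2  9.9]
11.025
```

```bash
python3 - <<'E'
from h import *
c=snap('wrist','w5');s=snap('scene','s5')
I=cv2.imread('pics/w5.png');J=cv2.imread('pics/s5.png')
x,y=proj(s,pt(PU,PV,.04));print(x,y,manip.get_width())
x,y=int(x),int(y);y0=max(0,y-60);x0=max(0,x-80)
cv2.imwrite('pics/w5b.png',np.hstack([cv2.resize(I[100:384,80:432],(400,323)),cv2.resize(J[y0:y0+120,x0:x0+149],(400,323),interpolation=cv2.INTER_CUBIC)]))
E
```

```text
258.8641988179874 207.10552370267214 0.020218751147878643
```

View pics/w5b.png

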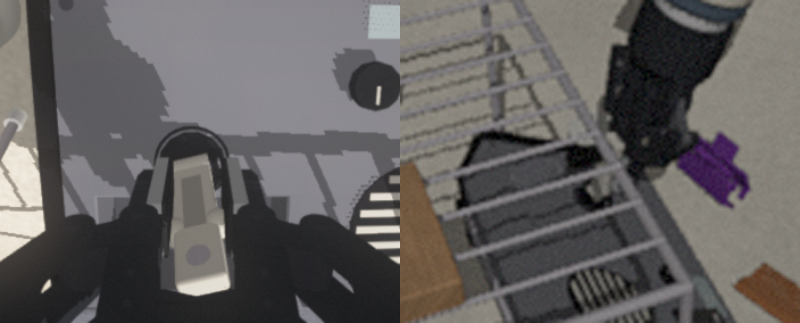

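The arm lags at about 75–80° and the pads have slid off the front of the studs. I'll open, slide the pads up-slope behind the studs, narrow them so they straddle the arm, and push the studs over from behind.

```bash
python3 - <<'E'
from h import *
o=ori(YAW,22); _,_,nt=frame(YAW,22)
S=lambda f,du:pt(PU+.038*np.cos(f)+du,PV,.010+.038*np.sin(f))
k=-.001
r=np.radians
manip.command_gripper(.045,30)
print(manip.get_width(),np.round(manip.get_contact_force(),1))
manip.servo_line(S(r(70),.021)+k*nt,o,rate=.06)
print(np.round(manip.get_contact_force(),1))
manip.command_gripper(.0225,20)
print('w',manip.get_width(),manip.get_grip_force(),np.round(manip.get_contact_force(),1))
for d in range(80,131,10):
    manip.servo_line(S(r(d),.018)+k*nt,o,rate=.06)
    print(d,round(manip.get_width(),4),np.round(manip.get_contact_force(),1))
print(manip.get_time())
c=snap('wrist','w6');s=snap('scene','s6')
I=cv2.imread('pics/w6.png');J=cv2.imread('pics/s6.png')
cv2.imwrite('pics/w6b.png',np.hstack([cv2.resize(I[100:384,80:432],(400,323)),cv2.resize(J[147:267,178:327],(400,323),interpolation=cv2.INTER_CUBIC)]))
E
```

```text
0.04468046500468241 [ 1.  -0.2 -0.3]
[ 0.5 -0.2  0.2]
w 0.021852045602045022 0.0 [ 0.2  0.1 -0.1]
80 0.0227 [ 1.  -1.2  0.5]
90 0.0224 [-0.5 -1.8  0.8]
100 0.0226 [ 0.7 -1.1  0.2]
110 0.0227 [-0.5 -0.7  0.3]
120 0.022 [ 3.9 -1.5 -1.9]
130 0.0224 [ 3.9 -2.2 -2.8]
14.1583
```

View pics/w6b.png

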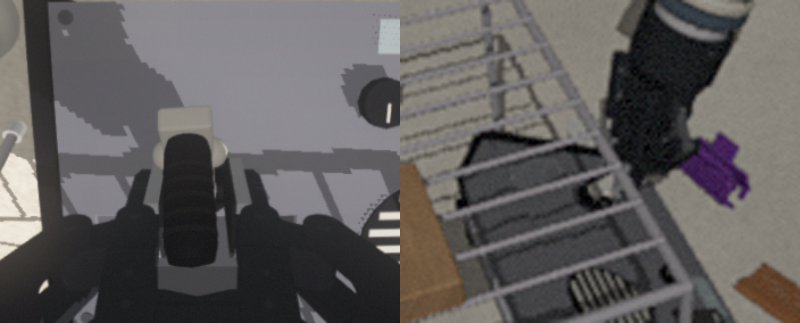

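The arm is past vertical: the knob points at the camera at (188,200) and the studs are ahead of the pads. Next I'll push the knob's back face down-slope with closed fingers until the arm meets its stop.

```bash
python3 - <<'E'
from h import *
o=ori(YAW,22); _,_,nt=frame(YAW,22)
manip.command_gripper(.04,30)
p=np.array(manip.get_position())
manip.servo_line(p+.075*nt,o,rate=.15)
manip.command_gripper(0,30)
tip=lambda u,h:pt(u,PV,h)+.022*nt
manip.servo_line(tip(PU+.032,.11),o,rate=.15)
manip.servo_line(tip(PU+.032,.062),o,rate=.1)
print(np.round(manip.get_contact_force(),1))
path=[(PU+u,h) for u,h in zip(np.linspace(.02,-.030,9),np.linspace(.060,.036,9))]+[(PU+u,.034) for u in np.arange(-.033,-.05,-.002)]
for u,h in path:
    manip.servo_line(tip(u,h),o,rate=.06)
    F=np.array(manip.get_contact_force());print(round(u-PU,3),round(h,3),np.round(F,1),'up',round(F@up,1),'n',round(F@n,1))
    if F@up>12 or F@n>15:break
print(manip.get_time())
p=np.array(manip.get_position())
manip.servo_line(p+.01*up,o,rate=.1)
manip.servo_line(p+.01*up+.09*nt,o,rate=.15)
c=snap('wrist','w7')
I=cv2.imread('pics/w7.png')
for a,col in((pt(PU-.055,PV,.0545),(0,0,255)),(pt(PU-.055,PV,.0145),(0,255,0))):
    x=proj(c,a);print(np.array(x)*800/512);cv2.circle(I,(int(x[0]),int(x[1])),2,col,-1)
cv2.imwrite('pics/w7b.png',cv2.resize(I,(800,600)))
E
```

```text
[ 0.4 -0.1 -0. ]
0.02 0.06 [0.1 0.9 1.2] up 0.6 n 1.0
0.014 0.057 [-0.   0.8  0.1] up -0.1 n 0.1
0.008 0.054 [-0.7 -0.8 -0.2] up -0.6 n 0.1
0.001 0.051 [ 0.3 -0.4  0.9] up 0.7 n 0.6
-0.005 0.048 [0.2 0.7 0.6] up 0.4 n 0.4
-0.011 0.045 [ 1.2  0.1 -0.2] up 1.0 n -0.7
-0.018 0.042 [ 0.  -0.2  0.3] up 0.2 n 0.2
-0.024 0.039 [ 1.5 -1.2 -0.1] up 1.4 n -0.9
-0.03 0.036 [ 5.8 -0.6 -0.5] up 4.8 n -3.3
-0.033 0.034 [ 7.  -0.9 -1.4] up 5.4 n -4.7
-0.035 0.034 [10.6 -1.4 -2.5] up 8.0 n -7.5
-0.037 0.034 [13.8  0.4 -2.6] up 10.6 n -9.1
-0.039 0.034 [10.7  1.2 -0.9] up 8.7 n -6.0
-0.041 0.034 [13.   1.4 -2.6] up 9.8 n -8.6
-0.043 0.034 [13.   3.3 -1.7] up 10.0 n -7.8
-0.045 0.034 [ 3.2  5.8 -1.1] up 1.6 n -2.2
-0.047 0.034 [ 0.9  8.6 -0.3] up -0.3 n -0.2
-0.049 0.034 [ 1.7  8.  -0.2] up 0.5 n -0.6
21.4583
[393.06854803 277.78647254]
[393.48893949 266.91001573]
```

View pics/w7b.png

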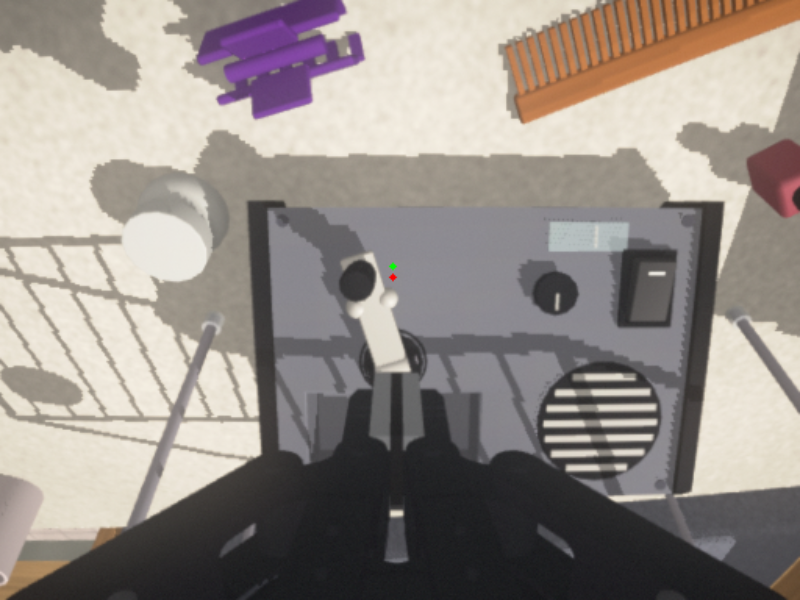

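The arm is down with the knob toward the robot. The knob slid off to the image left during the last push: its top is at (358,279), the arm tip at (358,260) and the hub at (393,357). I'll tap the knob down against the stop, then check reachability for the circle and grip it.

```bash
python3 - <<'E'
from h import *
w=load('w7');s=.64
q=np.array(onplane(w,358*s,279*s,pt(0,0,.0545),n));d=q-P0;u,v=d@up-PU,d@yv-PV
print('knob',u,v,np.hypot(u,v),np.degrees(np.arctan2(v,-u)))
q=onplane(w,393*s,357*s,pt(0,0,.004),n);d=q-P0;print('hub',d@up-PU,d@yv-PV)
for tilt in(18,20,22):
  o=ori(YAW,tilt);_,_,nt=frame(YAW,tilt);Q=[]
  for a in np.radians(np.arange(-30,360,15)):
    q=manip.solve_ik(pt(PU-.055*np.cos(a),PV+.055*np.sin(a),.04)+.003*nt,o); Q.append(q if q is not None else np.full(6,np.nan))
  Q=np.array(Q);print(tilt,np.round(abs(np.diff(Q,axis=0)).max(0),2),Q[:,4].min(),Q[:,3].min())
E
```

```text
knob -0.054468976037221964 -0.015310949402280692 0.05657998340528795 -15.70040041438461
hub -0.0038132643299345114 -0.00036353125480460824
18 [0.03 0.01 0.03 0.04 0.03 0.07] 0.27404854577142146 -0.36627097333805736
20 [0.03 0.01 0.03 0.06 0.03 0.09] 0.23023400954968576 -0.4856615126459136
22 [0.03 0.01 0.03 0.09 0.03 0.11] 0.18756986445326262 -0.6502155472236142
```

```bash
python3 - <<'E'
from h import *
T=20;o=ori(YAW,T);_,_,nt=frame(YAW,T)
CU=PU-.001; K=lambda a,h:pt(CU-.055*np.cos(a),PV+.055*np.sin(a),h)
a0=np.radians(-16)
# tap on knob top (fingers closed)
manip.move_to(K(a0,.085)+.022*nt,o)
for h in np.arange(.062,.046,-.0015):
    manip.servo_line(K(a0,h)+.022*nt,o,rate=.05)
    F=np.array(manip.get_contact_force())@n
    if F>9:break
print('tap h',h,F,manip.get_time())
manip.servo_line(K(a0,.085)+.022*nt,o,rate=.15)
manip.command_gripper(.045,30)
manip.servo_line(K(a0,.041)+.003*nt,o,rate=.1)
print(np.round(manip.get_contact_force(),1))
manip.command_gripper(0,25)
print('w',manip.get_width(),manip.get_grip_force(),np.round(manip.get_contact_force(),1))
for d in range(-10,21,10):
    manip.servo_line(K(np.radians(d),.041)+.003*nt,o,rate=.08)
    F=np.array(manip.get_contact_force());print(d,round(manip.get_width(),4),np.round([F@up,F@yv,F@n],1))
print(manip.get_time())
E
```

```text
tap h 0.046999999999999986 8.245677370235857 25.9417
[-0.3 -0.2 -0.5]
w 0.015195040706287077 26.78045632436806 [-2.7 -0.4  3. ]
-10 0.015 [ 0.5 -0.2  6.2]
0 0.0148 [-0.1  1.8  7.2]
10 0.0148 [-0.6  2.7  6.3]
20 0.0147 [0.5 2.3 5.7]
29.0333
```

```bash
python3 - <<'E'
from h import *
T=20;o=ori(YAW,T);_,_,nt=frame(YAW,T)
CU=PU-.001; K=lambda a,h:pt(CU-.055*np.cos(a),PV+.055*np.sin(a),h)
for d in range(35,771,15):
    manip.servo_line(K(np.radians(d),.041)+.003*nt,o,rate=.11)
    F=np.array(manip.get_contact_force());w=manip.get_width()
    if d%45==35 or w<.012: print(d,round(w,4),np.round([F@up,F@yv,F@n],1),round(manip.get_time(),1))
    if w<.012 or np.linalg.norm(F)>45:print('stop',d,w,F);break
E
```

```text
35 0.0147 [3.3 0.  6.3] 29.3
80 0.0145 [ 2.1 -4.8  5.9] 30.2
125 0.0148 [ 0.7 -2.2  6.7] 31.0
170 0.0148 [ 1.7 -2.1  7.3] 31.9
215 0.0148 [ 2.6 -4.6  6.7] 32.7
260 0.015 [ 0.2 -9.7  9.7] 33.6
305 0.0151 [-3.1 -0.3  8.2] 34.4
350 0.0149 [-0.8  1.2  7.2] 35.3
395 0.015 [1.3 0.9 7.6] 36.1
440 0.0148 [ 2.9 -5.7  6.3] 37.0
485 0.0146 [-0.5 -2.2  7. ] 37.8
530 0.0147 [ 0.7 -2.3  7. ] 38.7
575 0.0151 [ 1.9 -4.6  7.1] 39.5
620 0.0148 [ -1.2 -10.3  10. ] 40.4
665 0.0148 [-3.  -1.1  9.3] 41.2
710 0.0148 [-0.7  1.2  8.2] 42.1
755 0.0146 [1.9 0.9 8.1] 42.9
```

```bash
python3 - <<'E'
from h import *
T=20;o=ori(YAW,T);_,_,nt=frame(YAW,T)
CU=PU-.001; K=lambda a,h:pt(CU-.055*np.cos(a),PV+.055*np.sin(a),h)
a=np.radians(770)
manip.command_gripper(.045,30)
manip.servo_line(K(a,.085)+.022*nt,o,rate=.12)
manip.command_gripper(0,30)
for h in np.arange(.060,.045,-.002):
    manip.servo_line(K(a,h)+.022*nt,o,rate=.06)
    F=np.array(manip.get_contact_force())@n;print(round(h,4),round(F,1))
    if F>7:break
manip.servo_line(K(a,.09)+.022*nt,o,rate=.15)
print(manip.get_time())
s=.64
for f,L in(('w1',[(567,278)]),('w2',[(717,151)]),('w4',[(701,198)]),('w7',[(648,289)])):
    c=load(f)
    for x,y in L:
        d=onplane(c,x*s,y*s,pt(0,0,.006),n)-P0;print(f,np.round([d@up,d@yv],4))
for t in(20,22,24,26,28):
    _,_,m=frame(YAW,t);print(t,[None if (q:=manip.solve_ik(pt(-.06,.084,h)+.022*m,ori(YAW,t))) is None else np.round(q,2)[[3,4]] for h in(.05,.003)])
E
```

```text
0.06 0.1
0.058 -0.2
0.056 0.7
0.054 0.1
0.052 1.0
0.05 0.0
0.048 4.3
0.046 15.7
47.5333
w1 [-0.0411  0.0848]
w2 [-0.0379  0.0812]
w4 [-0.0383  0.0814]
w7 [-0.0397  0.0829]
20 [array([-0.51,  0.42]), array([-0.58,  0.35])]
22 [array([-0.62,  0.39]), array([-0.71,  0.33])]
24 [array([-0.74,  0.37]), array([-0.87,  0.31])]
26 [array([-0.87,  0.35]), array([-1.03,  0.3 ])]
28 [array([-1.02,  0.35]), array([-1.21,  0.3 ])]
```

```bash
python3 - <<'E'
from h import *
T=26;o=ori(YAW,T);_,_,nt=frame(YAW,T)
tip=lambda h:pt(-.056,.0825,h)+.022*nt
manip.move_to(tip(.06),o)
snap('wrist','w8')
manip.servo_line(tip(.014),o,rate=.1)
for h in np.arange(.012,-.007,-.001):
    manip.servo_line(tip(h),o,rate=.04)
    F=np.array(manip.get_contact_force())@n;print(round(h,4),round(F,1))
    if F>14:break
print(manip.get_time())
manip.servo_line(tip(.06),o,rate=.12)
snap('wrist','w9')
a,b=[cv2.imread(f'pics/{f}.png').astype(int) for f in('w8','w9')]
c=load('w9');x,y=map(int,proj(c,pt(-.04,.0825,0)));print(x,y)
d=abs(a-b).sum(2);print('diff px near switch',(d[max(0,y-30):y+30,max(0,x-25):x+25]>60).sum(),'panel else',(d[max(0,y-30):y+30,x-120:x-40]>60).sum())
J=b.astype(np.uint8)
# knob position check: black top ray
for nm,p in(('knobtop',pt(PU-.001-.055*np.cos(np.radians(50)),PV+.055*np.sin(np.radians(50)),.049)),('lamp?',pt(-.055,.06,0))):print(nm,proj(c,p))
E
```

```text
0.012 -1.0
0.011 -0.3
0.01 -0.2
0.009 -0.6
0.008 0.3
0.007 -0.3
0.006 0.1
0.005 1.4
0.004 1.9
0.003 2.9
0.002 3.7
0.001 3.5
-0.0 13.8
-0.001 24.7
52.375
253 237
diff px near switch 621 panel else 430
knobtop (np.float64(80.29288167583962), np.float64(281.45020495127454))
lamp? (np.float64(219.39375422496997), np.float64(216.78625326640503))
```

The press profile fits: about 3 N of travel, then a hard stop at 25 N. I'll retreat, then check the crank angle and the surrounding items numerically before handing in.

```bash
python3 - <<'E'
from h import *
o=ori(YAW,26);p=np.array(manip.get_position());_,_,nt=frame(YAW,26)
manip.servo_line(p+.12*nt,o,rate=.2)
a=cv2.imread('pics/t0.png');snap('top','t9');b=cv2.imread('pics/t9.png')
w=snap('wrist','w10');I=cv2.imread('pics/w10.png')
def cen(im,lo,hi,box):
    m=cv2.inRange(cv2.cvtColor(im,cv2.COLOR_BGR2HSV),lo,hi);x0,y0,x1,y1=box;y,x=np.nonzero(m[y0:y1,x0:x1]);return len(x),np.round([x.mean()+x0,y.mean()+y0],1) if len(x) else None
for nm,lo,hi,box in[('clip',(120,80,30),(150,255,255),(240,230,300,270)),('polish',(165,80,40),(180,255,255),(150,195,185,230)),('comb',(0,100,50),(18,255,255),(160,225,235,265)),('jar',(0,0,140),(180,60,255),(292,205,318,232))]:
    print(nm,cen(a,lo,hi,box),cen(b,lo,hi,box))
x0=proj(w,pt(PU,PV,.0));print('hub',np.round(x0))
hsv=cv2.cvtColor(I,cv2.COLOR_BGR2HSV)
for r in(.015,.025,.038,.062):  # sample arm along expected direction 50deg and knob top
    for d in(40,50,60):
        A=np.radians(d);x,y=map(int,proj(w,pt(PU-.001-r*np.cos(A),PV+r*np.sin(A),.006)));
        if 0<=x<512 and 0<=y<384:print(r,d,(x,y),I[y,x])
A=np.radians(50)
x,y=map(int,proj(w,pt(PU-.001-.055*np.cos(A),PV+.055*np.sin(A),.049)));print('knob',x,y,I[y,x] if 0<=x<512 else None)
print(manip.get_time(),np.round(manip.get_contact_force(),1))
E
```

```text
clip (324, array([270.4, 251.5])) (324, array([270.5, 251.5]))
polish (74, array([168. , 213.6])) (78, array([168.2, 213.3]))
comb (931, array([196.8, 246. ])) (369, array([214.2, 240.3]))
jar (98, array([303.3, 217.1])) (260, array([304.8, 217.1]))
hub [125. 225.]
0.015 40 (130, 216) [202 213 220]
0.015 50 (132, 217) [203 214 221]
0.015 60 (134, 219) [203 214 221]
0.025 40 (136, 209) [188 198 207]
0.025 50 (139, 211) [203 215 221]
0.025 60 (142, 215) [202 214 221]
0.038 40 (143, 199) [160 168 175]
0.038 50 (148, 204) [53 52 52]
0.038 60 (152, 209) [54 53 54]
0.062 40 (157, 182) [100  96  98]
0.062 50 (165, 189) [158 167 173]
0.062 60 (171, 198) [199 213 219]
knob 146 206 [48 49 49]
53.9333 [-0.1  1.  -1.2]
```

```bash
python3 -c "
from rig import manip
print(manip.sign_off(),manip.get_time())"
```

```text
the job is handed in; nothing more can be done
the job is handed in; nothing more can be done
```

The job is handed in at about 54 s on the clock: the crank arm is folded over to its stop and left out, the crank was wound about 2.1 turns clockwise, and the lamp switch was then pressed down to its hard stop. The clip and polish bottle read unmoved in the top camera; the comb and jar readings were inconclusive (probably arm shadow), and I never went near either.

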